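Stopper the round flask and hold it down in the mixer's sprung ring

TASK

Put the flanged plastic stopper into the mouth of the round amber flask where it stands on the bench, so that its flange sits level on the rim all round. Then take the flask by its neck, set it upright in the sprung ring on top of the mixer and press it straight down to the ring's stop, and finish like that, still gripping the neck and keeping the ring pressed down. Do not knock the other glassware and stoppers about.

Things in the scene. Friction and masses are not known exactly. Their poses are not given: they have to be found in the camera images.
- flask_mid (a point): centre, half-way up the axis, of the loose round amber flask (0.14 kg; the other amber flask is conical): 105 mm high, upright on a flat foot 27 mm across. Bulb 64 mm across, its centre 29 mm above the foot; straight neck 32 mm across from 57 mm above the foot to the rim; mouth 27 mm across, 48 mm deep. Point 52.5 mm above the foot, 52.5 mm below the rim; z axis up the neck
- stopper_mid (a point): centre of the loose white plastic stopper (20 g), standing on its plug, 33 mm high: plug 13 mm long, 22 mm across at the top tapering to 17 mm; then a flange 30 mm across, 4 mm thick; then a grip knob 14 mm across, 16 mm tall. Point 16.5 mm above the plug's lower end; z axis up. Seated, the flange's underside rests on the flask's rim and this point is 3.5 mm above the rim
- cradle_seat (a point): centre of the upper face of the sprung aluminium ring on the mixer, moving with it: ring 88 mm across outside, 50 inside, 18 high; 125 mm above the bench when unpressed; z axis up. With the bulb seated in the ring the flask's foot is 9 mm below this point. Mixer: white box 170 x 130 mm, fixed, dial and switch towards the robot, ring 20 mm behind its middle and higher than all the rest
- cradle (a joint): how far the ring is pushed down, in m: 0 free (up), 0.012 at its stop. Preloaded spring: the flask's weight does not move it; an added push of about 3 N starts it, about 12 N takes it to the stop; it rises again when released
- conical_mid (a point): centre (half-way up) of the conical flask of amber glass, 105 mm high, 64 mm across at the base, neck 25 mm across; loose; not part of the job
- jar_mid (a point): centre (half-way up) of a small labelled jar with a black lid, 48 mm across, 60 mm high; loose; not part of the job
- bung_mid (a point): centre (half-way up) of a black rubber bung without flange or knob, a plain cone 25 to 32 mm across (wide end up), 30 mm high; loose; not part of the job
Mind the look-alikes: they are no part of the job. What is shaped like the part that bears flask_mid but purple is not meant. Several things look just like the part that bears stopper_mid: the one meant starts farthest from the robot's base.

How it is judged:
By the outcome, as a careful person would: the job done as asked, in the order asked, and still so for the second after the job is handed in, while the arm keeps its last pose, push and grip.
It also fails if it takes over 64 s, if anything falls off the work surface, if the arm or the gripper's body presses on something with over 40 N, if the wrist force passes 120 N, or if a joint passes its speed limit or range.

ROBOT

A 6-joint arm with a two-finger parallel gripper is mounted at the origin on the work surface. World frame = base frame: x ahead of the robot, y to its left, z up, the work surface at z = 0. Lengths are in mm, angles in rad, forces in N, time in s.
With the tool pointing down it reaches from about 425 to 925 mm from the base axis. Payload 12.5 kg.
Tool frame: the origin (TCP) lies at the very end of the fingers, on their centre line; the grasp point (between the pads) lies 19 mm behind it; z points along the fingers, y is the direction in which the jaws open and shut (so a half turn about z gives the same grasp; the last joint's range is limited). The gripper opens to 85 mm and grips with 20 to 120 N. Pads are 22 mm wide; open, the fingers measure 114 mm over their backs; the gripper's body (76 mm by 85 mm) begins 54 mm behind the grasp point. The pads swing forward as they close: fully open they stand 13 mm farther back than shut.
Start: joints at [-1.282, 0.491, 1.559, -0, 1.092, -0.106], TCP at [240.413, -576.928, 231.327] pointing down, gripper open.
Joint ranges: [-3.1, 3.1], [-0.84, 2.19], [0.05, 2.79], [-1.13, 4.28], [0.06, 2.93], [-2.69, 2.69]. Speed limits (rad/s): [2.22, 2.22, 2.79, 3.14, 3.14, 3.14].

INTERFACE

Orientations are given as a 3x3 rotation matrix whose columns are the frame's x, y, z axes.
In Python, from plant import ctrl, cams, models gives the robot as it stands.
- The arm moves only by the tool play_rows, never from a script. Its argument "moves" is a list of rows, each an object with "linear": the shift along the tool's x, y, z in m, a list of three; "rot": the turn, a rotation vector about the tool's x, y, z in degrees, a list of three. In form: [{"linear": [tx, ty, tz], "rot": [ax, ay, az]}, ...]. A call has 1 to 8 rows; each row is the pose to reach, as a shift and turn from the pose commanded when the call began, along the tool's axes at that moment; what a row does not reach only later rows make up. A row lasts 1/8 s, in which the tool goes at most 62.5 mm and 10.7 degrees, less where a joint would pass 70% of its speed; a pose out of reach is approached as far as the arm can. A call with a gripper value outside its range is refused whole. "grip" is the opening in per cent of the stroke, from 0 (shut) to 100 (fully open), set as the call begins (left out, the last holds). The fingers move at their own pace and stop on an object; the grip force is fixed at half the most. Time passes only in rows, so rows that repeat a pose let the fingers close. It gives the time, the measured TCP pose, the force and the opening at its end, in the units of the state.
- ctrl.state(): the state, without advancing time (a new reading comes with each control period).
- cams.capture(name): name is "scene" or "top" or "wrist"; returns a dict with "image" (384x512x3 uint8, red, green, blue), "mtx" (3x3 intrinsics, pixels), "R" (3x3) and "t" (3): a world point X has camera coordinates R X + t. Camera axes: x right, y down, z forward; pixel columns grow to the right and rows downward; lengths in mm; the calibration is good to about 2 mm. A picture is of the moment at which its call begins. There is no depth.
- ctrl.sign_off(): hands the job in, once; it reports no verdict.
Trained networks look in the newest picture that a camera, given by its name, has taken for a name from the list of things; names that differ only in an ending like _2 or _b are one class to them, and where a whole thing is asked for, a point or a joint stands for the part that bears it (a point fixed in the world has none). Each returns a list of dicts, best first, with "conf" (0 to 1); they miss things now and then, are a little off and sometimes report something else, mostly with a low value. They report only what shows in the picture. A call takes as long as a camera call. They do not tell look-alikes from the thing itself.
- models.recognise(camera, target): "point" ([column, row] in pixels, amid what is visible of it).
- models.masks_of(camera, target): "region" (384x512 bool, what is visible of it) and "point" ([column, row] in pixels, amid what is visible of it).
The state is a dict: "t": time; "qpos": joint angles; "dq": joint speeds; "tau": joint torques, N m; "position": TCP position; "eef_rot": TCP orientation; "force": force on the tool from outside, world axes, zero at the start; "ft_torque": the same for the moment, N m; "finger_gap": finger opening in mm.
Only numpy, scipy, OpenCV 4.12 (cv2) and the standard library are available. Lean on these libraries where they do the work, as an engineer would, in place of code of your own. Each camera call takes 0.05 s, during which the arm holds its last target.

## Working session

There is one attempt and no reset: what is moved stays moved. The work goes in short steps, Python scripts to look and compute and a tool call to move; the robot and the scene stay as the last step left them, time stands still between calls to the robot, and variables do not carry over. Pictures are saved under pics/ and viewed, and the job is handed in when it is done.

Besides the shell and the picture viewer there is one more tool, called after "Call:" as name(argument=value, ...) on one line, values as JSON. play_rows: Moves the arm, as the interface text tells. Its arguments: {"type":"object","properties":{"moves":{"type":"array"},"grip":{"type":"number"}},"required":["moves"]}

```bash
ls; mkdir -p pics; python3 - <<'E'
from plant import ctrl,cams,models
import cv2,json
s=ctrl.state();print({k:(v if not hasattr(v,'tolist') else v.tolist()) for k,v in s.items()})
for n in ["scene","top"]:
    c=cams.capture(n);cv2.imwrite(f"pics/{n}0.png",c["image"][:,:,::-1]);print(n,c["mtx"],c["R"],c["t"])
    for k in ["flask_mid","stopper_mid","cradle_seat","conical_mid","jar_mid","bung_mid"]:
        print(k,[(d["point"],round(d["conf"],2)) for d in models.recognise(n,k)])
E
```

```text
pics
{'t': 0.0, 'qpos': [-1.281583798999802, 0.49155934235373905, 1.559432233982389, 2.6742157976252162e-05, 1.0917153249861773, -0.10559518366628412], 'dq': [0.0008283560940637825, 0.0018631344195462025, -4.9881983063328027e-05, 0.0019452893562084297, -0.0017194105375170042, 0.0014037445684664475], 'tau': [9.250652510672808e-05, -61.8448805809021, -26.158795952796936, -6.973145218580612e-05, 0.004069482529303059, -1.661400617081199e-06], 'position': [240.3603164383206, -576.6942945055961, 230.73380638189911], 'eef_rot': [[0.9230753087291192, 0.3846191458692084, -0.0002950347130410994], [0.38461923317253266, -0.9230746938405918, 0.001074739443298708], [0.00014102628930077462, -0.001105541468515523, -0.9999993789446308]], 'force': [0.08241075216850967, 0.35924003194298015, 0.7494421180372027], 'ft_torque': [-0.03576230528813389, 0.02527428493501592, 0.0036549450445381502], 'finger_gap': 85.50546250520073}
scene [[438.83061938   0.         256.90688602]
 [  0.         438.83061938 190.00988943]
 [  0.           0.           1.        ]] [[-0.36559328  0.93062525  0.01667925]
 [ 0.59757
[... 221 characters left out ...]
6], 0.55)]
cradle_seat [([133.6, 163.3], 0.87)]
conical_mid [([255.5, 234.2], 0.67)]
jar_mid [([198.3, 226.1], 0.8)]
bung_mid [([304.1, 202.7], 0.63)]
top [[421.9183197    0.         252.75914718]
 [  0.         421.9183197  196.17216427]
 [  0.           0.           1.        ]] [[ 0.0099952  -0.99994048 -0.00437495]
 [-0.98391937 -0.00905459 -0.17838353]
 [ 0.17833329  0.00608757 -0.98395131]] [ 11.90011878 533.17688271 998.22959724]
flask_mid [([209.8, 175.2], 0.89), ([203.7, 131.8], 0.58)]
stopper_mid [([282.8, 238.1], 0.44)]
cradle_seat [([399.5, 180.9], 0.75)]
conical_mid [([260.6, 178.2], 0.72), ([206.6, 178.6], 0.3)]
jar_mid [([307.0, 173.4], 0.57)]
bung_mid [([233.8, 232.1], 0.44)]
```

View pics/scene0.png

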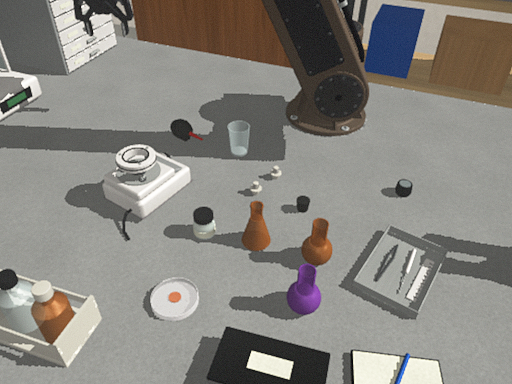

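View pics/top0.png

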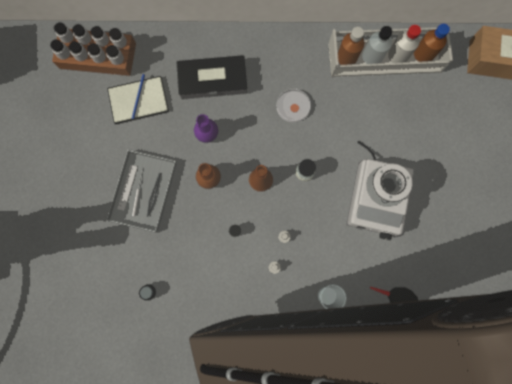

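Scene and top agree. The amber round flask is at scene (318,245) and top (208,176). The far stopper is at scene (256,188) and top (285,237), and the near look-alike is at scene (276,172). The ring is at scene (135,157) and top (390,183). Next I'll fit known outlines to the network masks.

```bash
cat > h.py <<'E'
import numpy as np,cv2
from scipy.optimize import minimize
from plant import ctrl,cams,models
def proj(c,X):
    X=np.atleast_2d(X);p=X@np.array(c["R"]).T+c["t"];p=p@np.array(c["mtx"]).T;return p[:,:2]/p[:,2:]
def ray(c,px,z):
    R=np.array(c["R"]);o=-R.T@c["t"];d=R.T@np.linalg.solve(c["mtx"],[px[0],px[1],1]);return o+d*(z-o[2])/d[2]
PROF={"flask_mid":[(0,13.5),(3,20),(10,25.6),(20,30.7),(29,32),(38,30.7),(48,25.6),(55,18),(57,16),(105,16)],
"stopper_mid":[(0,8.5),(13,11),(13,15),(17,15),(17,7),(33,7)],
"conical_mid":[(0,32),(70,12.5),(105,12.5)],"jar_mid":[(0,24),(60,24)],"bung_mid":[(0,12.5),(30,16)]}
def sil(c,name,x,y,z0=0,S=4):
    """soft mask"""
    a=np.linspace(0,2*np.pi,40);pr=PROF[name];m=np.zeros((384*S,512*S),np.uint8)
    rings=[proj(c,np.c_[x+r*np.cos(a),y+r*np.sin(a),np.full(40,z0+h)]) for h,r in pr]
    for A,B in zip(rings,rings[1:]):
        h=cv2.convexHull(np.vstack([A,B]).astype(np.float32));cv2.fillConvexPoly(m,np.round(h*S+S/2-.5).astype(np.int32),255)
    return cv2.resize(m,(512,384),interpolation=cv2.INTER_AREA)/255.
def fit(views,name,x0,z0=0):
    def f(p):
        t=0
        for c,m in views: s=sil(c,name,*p,z0);t+=1-np.minimum(s,m).sum()/np.maximum(s,m).sum()
        return t/len(views)
    r=minimize(f,x0,method="Nelder-Mead",options=dict(initial_simplex=np.array(x0)+np.array([[0,0],[12,0],[0,12]]),xatol=.1,fatol=1e-4))
    return r.x,r.fun
def save(c,fn,box,k,over=[]):
    u0,v0,u1,v1=box;im=cv2.resize(c["image"][v0:v1,u0:u1,::-1],None,fx=k,fy=k,interpolation=cv2.INTER_CUBIC)
    for P,col in over:
        q=(proj(c,P)-[u0,v0]+.5)*k
        cv2.polylines(im,[np.round(q).astype(np.int32)],False,col,1,cv2.LINE_AA)
    cv2.imwrite(fn,im)
def circ(x,y,z,r):
    a=np.linspace(0,2*np.pi,60);return np.c_[x+r*np.cos(a),y+r*np.sin(a),np.full(60,z)]
E
python3 - <<'E'
from h import *
C={n:cams.capture(n) for n in ["scene","top"]}
init={"flask_mid":[(318,240),(208,172)],"stopper_mid":[(256,188),(285,237)],"conical_mid":[(256,228),(261,178)],"jar_mid":[(203,223),(307,169)],"bung_mid":[(303,203),(235,231)]}
for k,px in init.items():
    M={}
    for n,p in zip(C,px):
        L=models.masks_of(n,k)
        b=[d for d in L if np.hypot(*(np.array(d["point"])-p))<14]
        print(k,n,[(np.round(d["point"]).tolist(),round(d["conf"],2),int(d["region"].sum())) for d in L])
        h={"stopper_mid":16,"flask_mid":45,"conical_mid":50,"jar_mid":30,"bung_mid":15}[k]
        print("   ray",ray(C[n],p,h)[:2].round(1))
        if b: 
            x,fv=fit([(C[n],b[0]["region"])],k,ray(C[n],p,h)[:2]);print("   fit",x.round(1),round(fv,3))
            M[n]=b[0]["region"]
    if len(M)==2: print("  both",*fit([(C[n],M[n]) for n in M],k,ray(C["top"],px[1],h)[:2]))
for n in C:
    for d in models.masks_of(n,"cradle_seat"): print("cradle",n,d["point"],d["conf"],d["region"].sum(),ray(C[n],d["point"],116))
save(C["scene"],"pics/s1.png",(90,130,350,325),3);save(C["top"],"pics/t1.png",(190,110,430,290),3)
E
```

```text
flask_mid scene [([319.0, 245.0], 0.85, 1061), ([307.0, 294.0], 0.59, 1203)]
   ray [572.3 131.6]
   fit [586.  132.6] 0.041
flask_mid top [([203.0, 132.0], 0.97, 524), ([209.0, 176.0], 0.71, 526)]
   ray [594.3 130.2]
   fit [586.3 133.6] 0.044
  both [586.40428794 132.91825412] 0.04561980378897257
stopper_mid scene [([275.0, 177.0], 0.56, 75), ([257.0, 188.0], 0.54, 101), ([132.0, 162.0], 0.54, 904)]
   ray [434.3 -59.7]
   fit [432.9 -63.6] 0.207
stopper_mid top [([308.0, 172.0], 0.71, 342), ([282.0, 238.0], 0.66, 106)]
   ray [435.4 -64.8]
   fit [436.4 -62.1] 0.114
  both [436.17936962 -62.09104124] 0.17432174171117992
conical_mid scene [([255.0, 231.0], 0.73, 954)]
   ray [593.3   2.6]
   fit [581.6  -3.1] 0.044
conical_mid top [([259.0, 178.0], 0.68, 479)]
   ray [578.9  -3.1]
   fit [586.4  -1.5] 0.043
  both [585.4662742   -1.69352166] 0.071728927054098
jar_mid scene [([201.0, 225.0], 0.67, 585), ([314.0, 246.0], 0.61, 981)]
   ray [ 604.6 -117. ]
   fit [ 605.4 -115.9] 0.184
jar_mid top [([306.0, 169.0], 0.68, 336)]
   ray [ 608.  -120.5]
   fit [ 603.9 -115.9] 0.154
  both [ 604.68490122 -116.27996503] 0.1689750686306309
bung_mid scene [([304.0, 204.0], 0.7, 183)]
   ray [441.7  62.5]
   fit [449.2  61.9] 0.102
bung_mid top [([235.0, 229.0], 0.43, 119)]
   ray [449.3  61.1]
   fit [448.6  61.8] 0.113
  both [449.19524082  61.82928355] 0.10901402488853495
cradle scene [134.8, 160.6] 0.96 914 [ 561.08059302 -303.08462428  116.        ]
cradle scene [200.6, 227.2] 0.46 661 [692.35825506 -71.68849699 116.        ]
cradle top [398.2, 183.7] 0.85 912 [ 553.28298948 -321.19275045  116.        ]
```

View overlays.

```bash
python3 - <<'E'
from h import *
for n,b in [("scene",(90,130,350,270)),("top",(190,130,420,290))]:
    c=cams.capture(n)
    fx,fy=586.4,133;sx,sy=436,-62
    ov=[(circ(fx,fy,105,16),(0,255,0)),(circ(fx,fy,29,32),(0,255,0)),(circ(sx,sy,17,15),(0,255,0)),(circ(sx,sy,33,7),(0,0,255))]
    for cc in [(550,-318)]:
        ov+=[(circ(*cc,125,44),(255,255,0)),(circ(*cc,125,25),(255,255,0))]
    save(c,f"pics/{n}2.png",b,3,ov)
E
```

```text
(no output)
```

View pics/scene2.png

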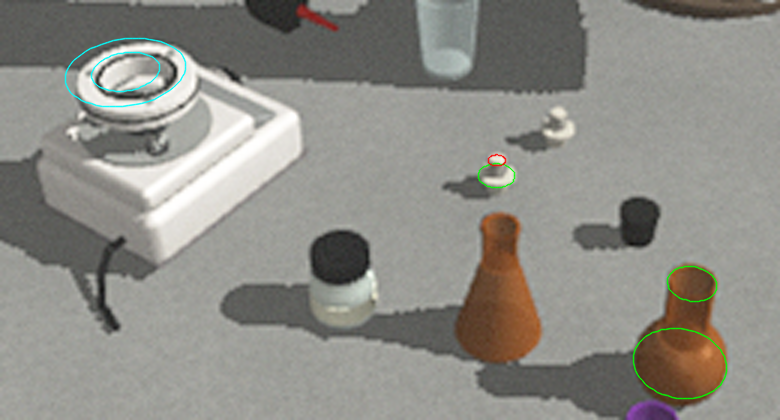

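View pics/top2.png

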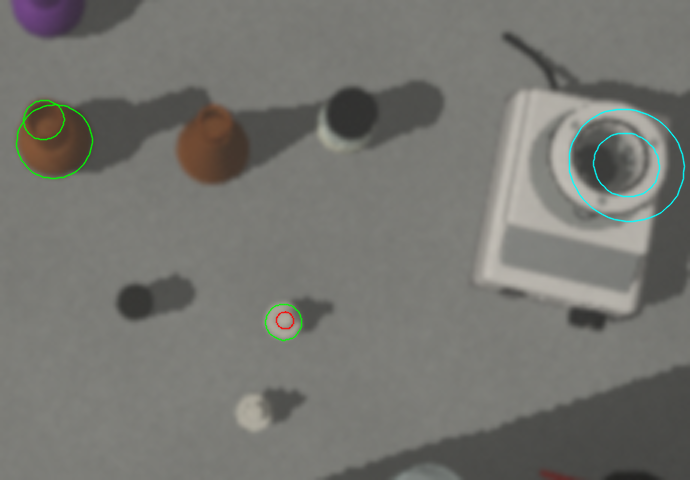

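```bash
python3 - <<'E'
from h import *
q=None
for n,b,p in [("scene",(90,130,350,270),(135.4,155.0)),("top",(190,130,420,290),(393.2,182))]:
    c=cams.capture(n); x=ray(c,p,125); print(x.round(1))
    q=(555,-304) if n=="scene" else x[:2]
    save(c,f"pics/{n}3.png",(90,130,190,205) if n=="scene" else (340,140,440,220),7,[(circ(555,-304,125,44),(255,255,0)),(circ(555,-304,125,25),(255,255,0))])
w=cams.capture("wrist");cv2.imwrite("pics/w0.png",w["image"][:,:,::-1]);print(w["R"],w["t"],w["mtx"])
E
```

```text
[ 552.4 -305.5  125. ]
[ 555.2 -306.8  125. ]
[[ 3.84126398e-01 -9.23280367e-01 -5.24627247e-04]
 [-8.74390018e-01 -3.63968136e-01  3.20888285e-01]
 [-2.96460801e-01 -1.22802932e-01 -9.47116906e-01]] [-624.84138511  -41.74724728  380.98926301] [[278.44787817   0.         254.03648913]
 [  0.         278.44787817 196.1991246 ]
 [  0.           0.           1.        ]]
```

View pics/scene3.png

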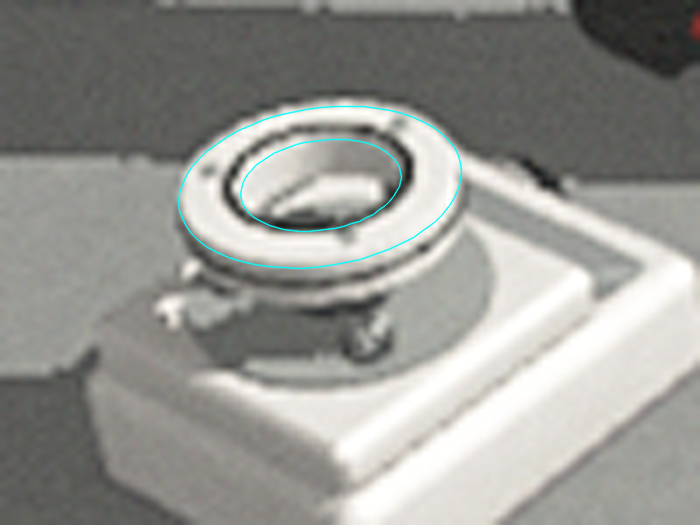

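View pics/top3.png

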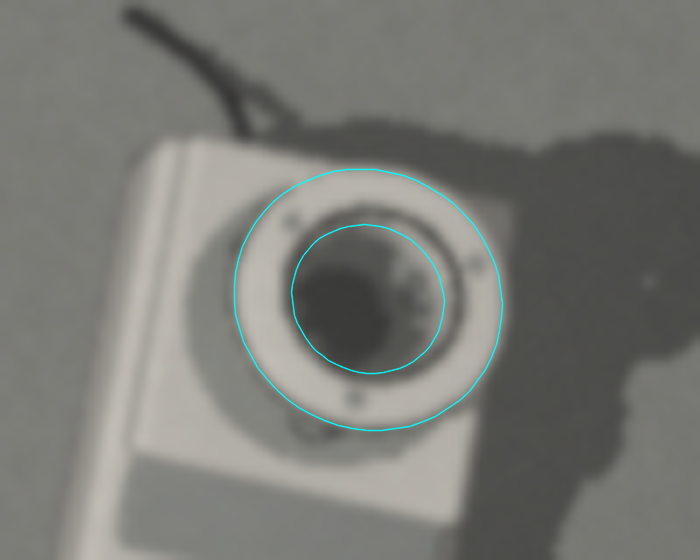

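View pics/w0.png

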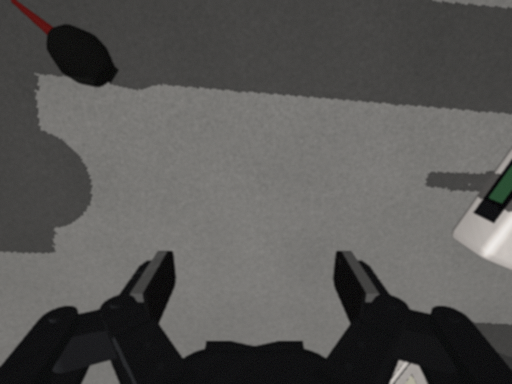

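```bash
cat >> h.py <<'E'
def plan(target,Rt=np.diag([1.,-1,-1])):
    from scipy.spatial.transform import Rotation as Ro
    s=ctrl.state();R=np.array(s["eef_rot"]);d=np.array(target)-s["position"]
    print("t",round(s["t"],2),"lin m",(R.T@d/1000).round(4).tolist(),"rot",Ro.from_matrix(R.T@Rt).as_rotvec(degrees=True).round(2).tolist(),"F",np.round(s["force"],1),"gap",round(s["finger_gap"],1))
def look(fn,n="wrist"):
    w=cams.capture(n);cv2.imwrite(fn,w["image"][:,:,::-1]);return w
E
python3 - <<'E'
from h import *
plan((416,-62,200))
w=cams.capture("wrist");R=np.array(w["R"]);s=ctrl.state()
E=np.array(s["eef_rot"]);print("cam in tool",E.T@(-R.T@w["t"]-s["position"]),E.T@R.T)
E
```

```text
t 1.65 lin m [0.3601, -0.4078, 0.0313] rot [0.01, 0.0, 22.62] F [ 0.2  0.1 -0.2] gap 85.4
cam in tool [ 8.23645344e+01  7.63597662e-02 -1.42593681e+02] [[-5.31866887e-04 -9.47122779e-01 -3.20870939e-01]
 [ 9.99999680e-01 -3.11758604e-04 -7.37346431e-04]
 [ 5.98323324e-04 -3.20871228e-01  9.47122641e-01]]
```

Call:
play_rows(moves=[{"linear": [0.03,-0.032,0],"rot": [0,0,3]},{"linear": [0.07,-0.074,0],"rot": [0,0,6]},{"linear": [0.11,-0.116,0],"rot": [0,0,9]},{"linear": [0.15,-0.158,0],"rot": [0,0,12]},{"linear": [0.19,-0.2,0],"rot": [0,0,15]},{"linear": [0.23,-0.242,0],"rot": [0,0,18]},{"linear": [0.27,-0.284,0],"rot": [0,0,21]},{"linear": [0.3,-0.317,0],"rot": [0,0,22.6]}], grip=60)

```text
t: 2.7
position: [395.9, -167.0, 231.6]
eef_rot: [[1.0, -0.0, 0.001], [-0.0, -1.0, -0.0], [0.001, 0.0, -1.0]]
force: [-0.4, -0.1, 0.0]
finger_gap: 51.2
```

```bash
python3 - <<'E'
from h import *
plan((436,-62,170))
E
```

```text
t 2.7 lin m [0.0401, -0.105, 0.0616] rot [0.02, -0.04, -0.01] F [-0.4 -0.1  0. ] gap 51.2
```

Call:
play_rows(moves=[{"linear": [0.015,-0.04,0.02],"rot": [0,0,0]},{"linear": [0.03,-0.08,0.04],"rot": [0,0,0]},{"linear": [0.04,-0.105,0.061],"rot": [0,0,0]},{"linear": [0.04,-0.105,0.061],"rot": [0,0,0]}])

```text
t: 3.2
position: [435.2, -62.5, 169.3]
eef_rot: [[1.0, 0.003, -0.002], [0.003, -1.0, 0.001], [-0.002, -0.001, -1.0]]
force: [-0.5, -0.3, 0.5]
finger_gap: 51.4
```

```bash
python3 - <<'E'
from h import *
w=look("pics/w1.png");plan((436,-62,20))
for d in models.masks_of("wrist","stopper_mid"):
    p=np.array(d["point"]);print(p,round(d["conf"],2),d["region"].sum(),ray(w,p,17).round(1))
    print(fit([(w,d["region"])],"stopper_mid",ray(w,p,17)[:2]))
E
```

```text
t 3.25 lin m [0.0008, -0.0014, 0.1501] rot [-0.01, 0.05, 0.13] F [-0.7 -0.4  0.9] gap 51.7
[232.9 242.6] 0.68 429 [359.1 -37.5  17. ]
(array([357.79808166, -38.33456074]), np.float64(0.13870055829848893))
[255.3 179.2] 0.66 541 [437.  -63.8  17. ]
(array([434.06015777, -62.92429788]), np.float64(0.08434847910893128))
```

View pics/w1.png

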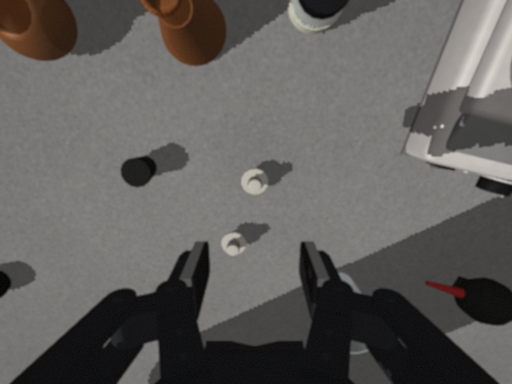

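The wanted stopper is at wrist pixel (255,179). It fits at about (435,-63), which agrees with the other cameras. The look-alike at (233,242) is nearer the base. Descending.

Call:
play_rows(moves=[{"linear": [0.0,0.0,0.04],"rot": [0,0,0]},{"linear": [0.0,0.0,0.08],"rot": [0,0,0]},{"linear": [0.0,0.0,0.11],"rot": [0,0,0]},{"linear": [0.0,0.0,0.11],"rot": [0,0,0]}])

```text
t: 3.8
position: [434.9, -64.7, 59.6]
eef_rot: [[1.0, -0.001, -0.002], [-0.001, -1.0, 0.001], [-0.002, -0.001, -1.0]]
force: [-0.1, 0.7, 0.2]
finger_gap: 50.9
```

```bash
python3 - <<'E'
from h import *
w=look("pics/w2.png");plan((435.5,-62.7,21))
for d in models.masks_of("wrist","stopper_mid"):
    p=np.array(d["point"]);print(p,round(d["conf"],2),d["region"].sum(),ray(w,p,17).round(1))
    print(fit([(w,d["region"])],"stopper_mid",ray(w,p,17)[:2]))
E
```

```text
t 3.85 lin m [0.0001, -0.002, 0.0397] rot [-0.0, 0.03, -0.04] F [ 1.2 -0.3  0.8] gap 51.2
[220.4 307. ] 0.85 1102 [359.2 -37.3  17. ]
(array([357.8778682 , -38.39540611]), np.float64(0.05986175424468143))
[252.4 220. ] 0.63 1213 [436.2 -63.5  17. ]
(array([433.83943067, -62.99546021]), np.float64(0.07678181101515724))
```

View pics/w2.png

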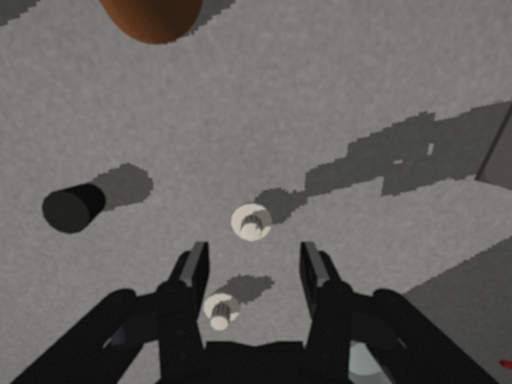

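Call:
play_rows(moves=[{"linear": [0.0,-0.0015,0.025],"rot": [0,0,0]},{"linear": [0.0,-0.0015,0.039],"rot": [0,0,0]},{"linear": [0.0,-0.0015,0.039],"rot": [0,0,0]}])

```text
t: 4.28
position: [435.4, -62.6, 21.4]
eef_rot: [[1.0, 0.0, -0.0], [0.0, -1.0, 0.0], [-0.0, -0.0, -1.0]]
force: [0.2, 0.7, 1.3]
finger_gap: 51.6
```

```bash
python3 - <<'E'
from h import *
w=look("pics/w3.png");plan((435.5,-63,21))
E
```

```text
t 4.33 lin m [-0.0, 0.0004, 0.0008] rot [0.01, -0.01, 0.02] F [ 0.3 -0.2 -0.2] gap 51.1
```

View pics/w3.png

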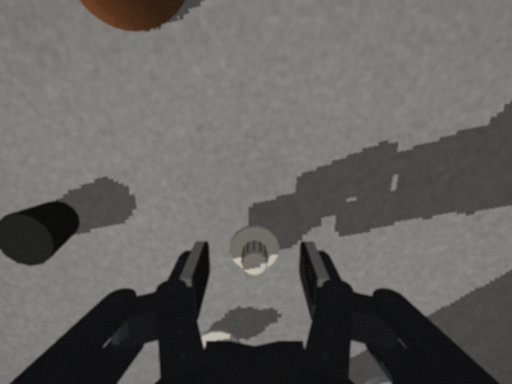

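The knob at (254,258) is centred between the pads. Closing.

Call:
play_rows(moves=[{"linear": [0,0,0],"rot": [0,0,0]},{"linear": [0,0,0],"rot": [0,0,0]},{"linear": [0,0,0],"rot": [0,0,0]},{"linear": [0,0,0],"rot": [0,0,0]},{"linear": [0,0,0],"rot": [0,0,0]},{"linear": [0,0,0],"rot": [0,0,0]}], grip=0)

```text
t: 5.08
position: [435.7, -62.5, 21.9]
eef_rot: [[1.0, 0.0, 0.001], [0.0, -1.0, -0.0], [0.001, 0.0, -1.0]]
force: [-1.2, -0.3, 7.7]
finger_gap: 10.8
```

```bash
python3 - <<'E'
from h import *
w=look("pics/w4.png");plan((435.5,-63,21))
E
```

```text
t 5.12 lin m [-0.0002, 0.0005, 0.0009] rot [0.02, -0.06, 0.02] F [-0.4  0.7  6.6] gap 10.6
```

View pics/w4.png

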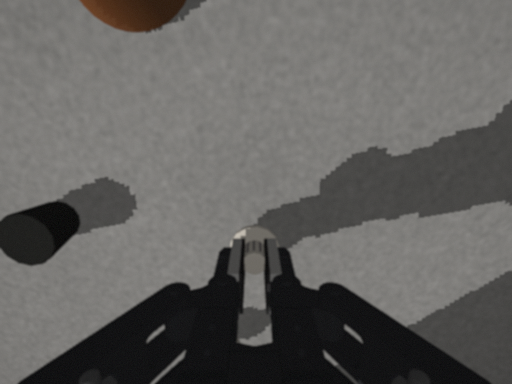

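```bash
python3 - <<'E'
from h import *
w=cams.capture("wrist");s=ctrl.state();x,y,z=s["position"];sx,sy=435,-63
save(w,"pics/w5.png",(205,200,305,275),8,[(circ(sx,sy,33,7),(0,0,255)),(circ(sx,sy,17,15),(0,255,0)),(np.array([[x-11,y-7,z],[x+11,y-7,z],[x+11,y+7,z],[x-11,y+7,z],[x-11,y-7,z]]),(255,0,0)),
(np.array([[x+11,y-7,z+19],[x+11,y-7,z]]),(255,0,255)),(np.array([[x+11,y+7,z+19],[x+11,y+7,z]]),(255,0,255))])
E
```

```text
(no output)
```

View pics/w5.png

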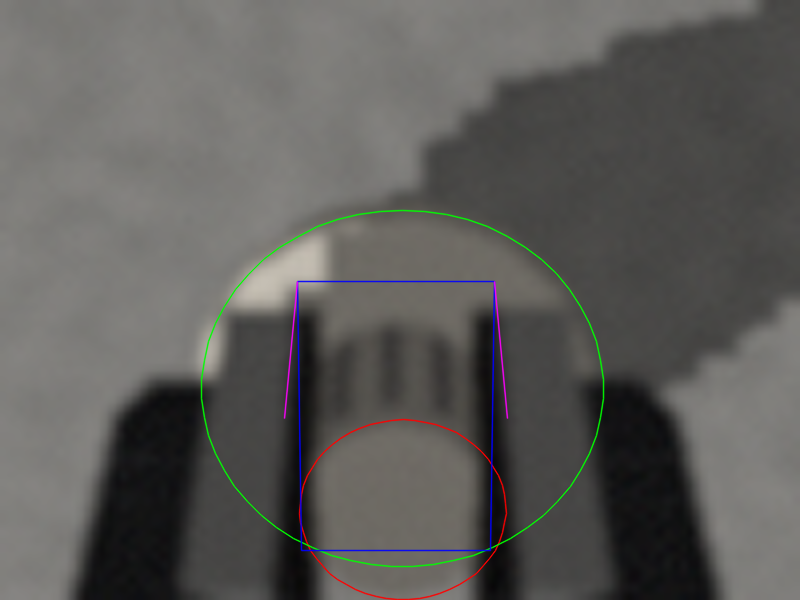

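The gripped knob sits well inside the pads, and the outlines agree within about 1 mm. Lifting.

Call:
play_rows(moves=[{"linear": [0,0,-0.01],"rot": [0,0,0]},{"linear": [0,0,-0.04],"rot": [0,0,0]},{"linear": [0,0,-0.08],"rot": [0,0,0]},{"linear": [0,0,-0.12],"rot": [0,0,0]},{"linear": [0,0,-0.16],"rot": [0,0,0]},{"linear": [0,0,-0.16],"rot": [0,0,0]}])

```text
t: 5.92
position: [436.2, -62.6, 184.2]
eef_rot: [[1.0, 0.001, 0.005], [0.001, -1.0, -0.002], [0.005, 0.002, -1.0]]
force: [-0.6, 0.2, 0.0]
finger_gap: 11.0
```

```bash
python3 - <<'E'
from h import *
w=cams.capture("wrist");s=ctrl.state();x,y,z=s["position"];print(x,y,z,s["finger_gap"])
sx,sy=x-.5,y;b=z-21
save(w,"pics/w6.png",(205,200,305,275),8,[(circ(sx,sy,b+33,7),(0,0,255)),(circ(sx,sy,b+17,15),(0,255,0)),(circ(sx,sy,b,8.5),(0,255,255))])
plan((586.4,133,181))
E
```

```text
435.5145067021787 -62.417000396781546 182.62510072339373 11.161355799103006
t 5.97 lin m [0.151, -0.1953, 0.0019] rot [0.06, -0.16, 0.03] F [ 0.3 -0.4 -0.6] gap 11.2
```

View pics/w6.png

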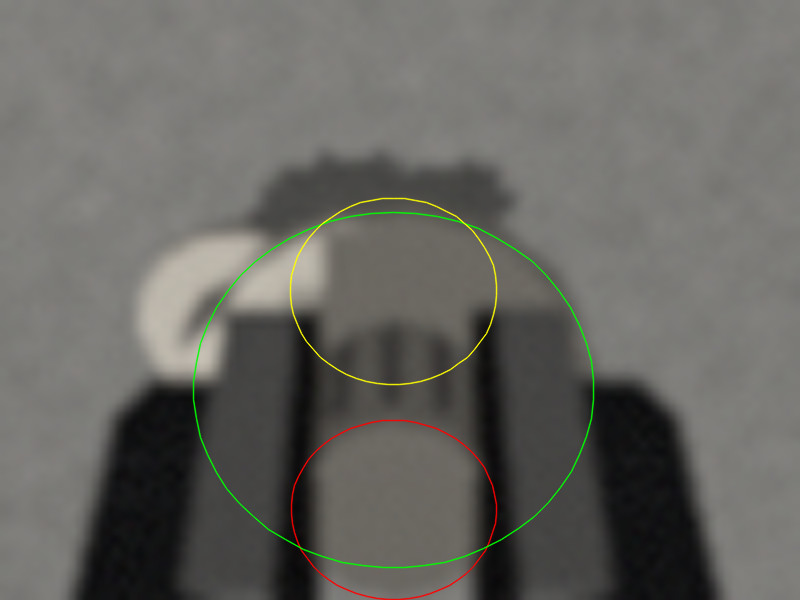

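Held upright; the flange moved with the pads. Moving above the flask.

Call:
play_rows(moves=[{"linear": [0.02,-0.026,0],"rot": [0,0,0]},{"linear": [0.05,-0.065,0],"rot": [0,0,0]},{"linear": [0.08,-0.104,0],"rot": [0,0,0]},{"linear": [0.11,-0.143,0],"rot": [0,0,0]},{"linear": [0.135,-0.175,0],"rot": [0,0,0]},{"linear": [0.151,-0.195,0],"rot": [0,0,0]},{"linear": [0.151,-0.195,0],"rot": [0,0,0]},{"linear": [0.151,-0.195,0],"rot": [0,0,0]}])

```text
t: 6.98
position: [585.5, 132.2, 180.3]
eef_rot: [[1.0, 0.0, -0.002], [0.0, -1.0, -0.0], [-0.002, 0.0, -1.0]]
force: [-0.2, -0.9, 0.1]
finger_gap: 10.8
```

```bash
python3 - <<'E'
from h import *
s=ctrl.state();x,y,z=s["position"];sx,sy=x-.5,y;b=z-21
plan((586.4,133,150))
w=cams.capture("wrist")
for d in models.masks_of("wrist","flask_mid"):
    print(d["point"],d["conf"],d["region"].sum(),fit([(w,d["region"])],"flask_mid",(586,133)))
ov=[(circ(sx,sy,b+33,7),(0,0,255)),(circ(sx,sy,b+17,15),(0,255,0)),(circ(sx,sy,b,8.5),(0,255,255)),(circ(586.4,133,105,16),(255,255,0)),(circ(586.4,133,105,13.5),(255,255,0)),(circ(586.4,133,29,32),(255,255,0))]
save(w,"pics/w7.png",(205,180,305,255),8,ov)
for n,bx in [("scene",(280,180,360,280)),("top",(170,130,250,210))]:
    save(cams.capture(n),f"pics/{n}7.png",bx,6,ov)
E
```

```text
t 6.97 lin m [0.001, -0.0009, 0.0303] rot [0.03, 0.12, 0.02] F [-0.2 -0.9  0.1] gap 10.8
[243.4, 55.7] 0.81 4114 (array([586., 133.]), np.float64(1.0))
[258.9, 181.6] 0.71 3097 (array([584.86431913, 131.68996415]), np.float64(0.02087059633648991))
```

View pics/w7.png

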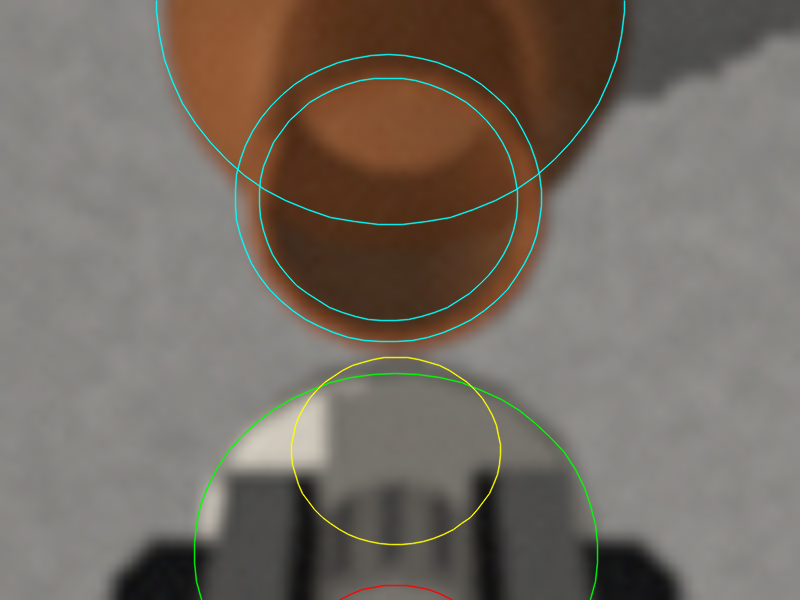

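View pics/scene7.png

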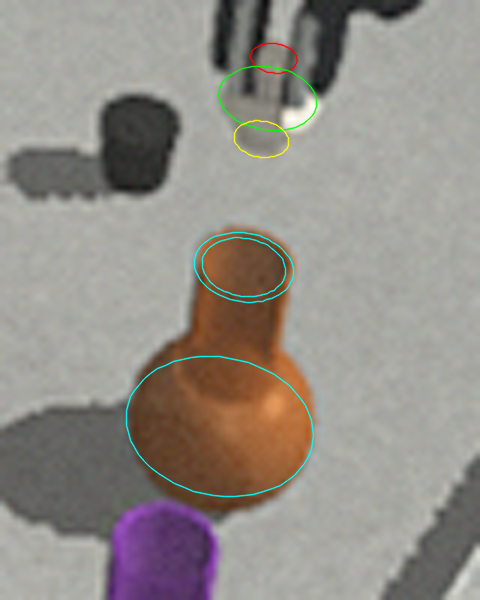

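In the wrist view the flask fits at (584.9,131.7) and the stopper is at about (585,132.2), so they are aligned. Descending to just above the rim.

Call:
play_rows(moves=[{"linear": [0,0,0.015],"rot": [0,0,0]},{"linear": [0,0,0.03],"rot": [0,0,0]},{"linear": [0,0,0.04],"rot": [0,0,0]},{"linear": [0,0,0.04],"rot": [0,0,0]}])

```text
t: 7.68
position: [585.9, 132.6, 140.1]
eef_rot: [[1.0, 0.0, -0.002], [0.0, -1.0, -0.0], [-0.002, 0.0, -1.0]]
force: [-0.1, -0.9, 0.4]
finger_gap: 10.5
```

```bash
python3 - <<'E'
from h import *
s=ctrl.state();x,y,z=s["position"];sx,sy=x-.5,y;b=z-21
plan((585.4,131.9,114))
w=cams.capture("wrist")
ov=[(circ(sx,sy,b+17,15),(0,255,0)),(circ(sx,sy,b,8.5),(0,255,255)),(circ(585,131.8,105,16),(255,255,0)),(circ(585,131.8,105,13.5),(255,255,0))]
save(w,"pics/w8.png",(205,180,305,255),8,ov)
for n,bx in [("scene",(280,180,360,280)),("top",(170,130,250,210))]:
    save(cams.capture(n),f"pics/{n}8.png",bx,6,ov)
E
```

```text
t 7.67 lin m [-0.0005, 0.0007, 0.0261] rot [0.02, 0.11, 0.02] F [-0.1 -0.9  0.4] gap 10.5
```

View pics/w8.png

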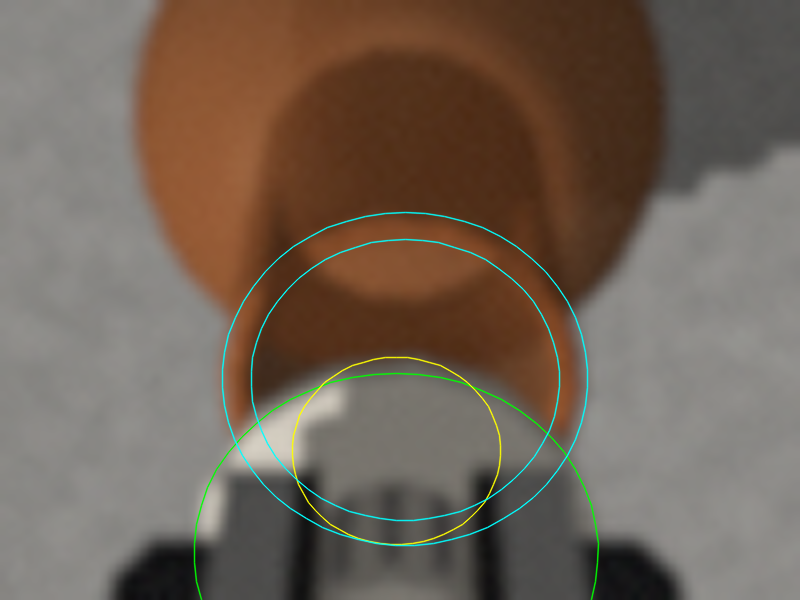

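View pics/scene8.png

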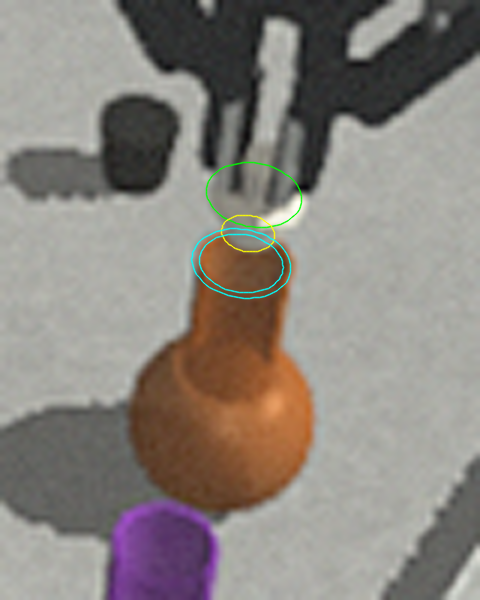

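Call:
play_rows(moves=[{"linear": [-0.0005,0.0005,0.006],"rot": [0,0,0]},{"linear": [-0.0005,0.0005,0.012],"rot": [0,0,0]},{"linear": [-0.0005,0.0005,0.018],"rot": [0,0,0]},{"linear": [-0.0005,0.0005,0.022],"rot": [0,0,0]},{"linear": [-0.0005,0.0005,0.022],"rot": [0,0,0]}])

```text
t: 8.45
position: [585.7, 132.1, 118.9]
eef_rot: [[1.0, 0.0, -0.001], [0.0, -1.0, -0.0], [-0.001, 0.0, -1.0]]
force: [0.3, 1.1, 0.5]
finger_gap: 10.4
```

```bash
python3 - <<'E'
from h import *
plan((585.4,131.9,114))
save(cams.capture("wrist"),"pics/w9.png",(205,180,305,255),8)
save(cams.capture("scene"),f"pics/scene9.png",(280,180,360,280),6)
E
```

```text
t 8.45 lin m [-0.0003, 0.0002, 0.0049] rot [0.01, 0.03, 0.02] F [0.3 1.1 0.5] gap 10.4
```

View pics/w9.png

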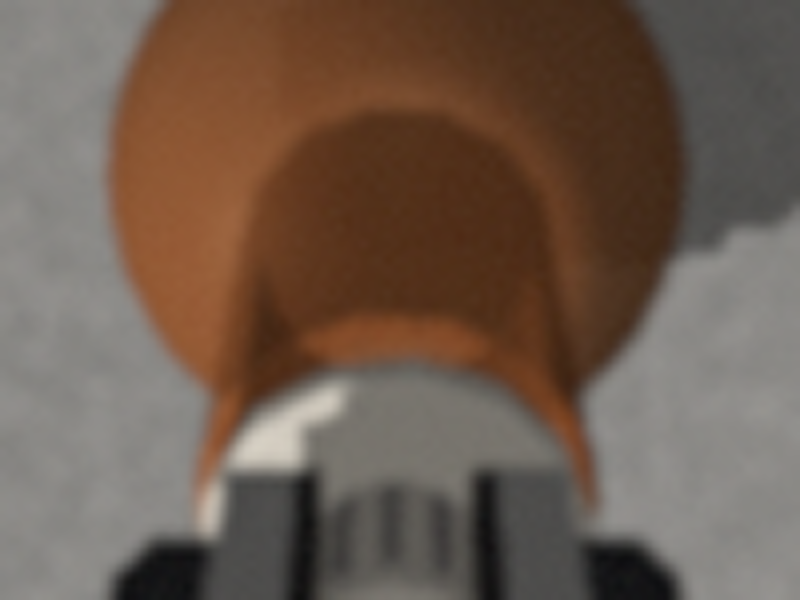

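View pics/scene9.png

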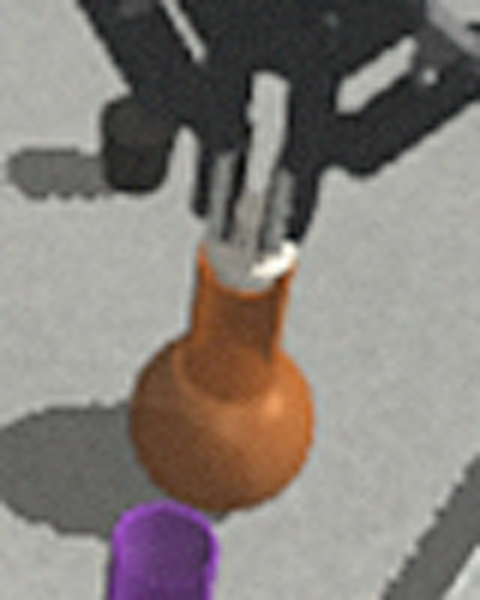

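The plug is in the mouth and centred, about 5 mm above its seat. Lowering the rest.

Call:
play_rows(moves=[{"linear": [0,0,0.002],"rot": [0,0,0]},{"linear": [0,0,0.004],"rot": [0,0,0]},{"linear": [0,0,0.005],"rot": [0,0,0]},{"linear": [0,0,0.006],"rot": [0,0,0]},{"linear": [0,0,0.006],"rot": [0,0,0]}])

```text
t: 9.18
position: [586.2, 132.2, 114.0]
eef_rot: [[1.0, 0.0, 0.001], [0.0, -1.0, 0.0], [0.001, -0.0, -1.0]]
force: [-0.9, 0.0, 5.8]
finger_gap: 11.1
```

```bash
python3 - <<'E'
from h import *
plan((585.4,131.9,114))
E
```

```text
t 9.18 lin m [-0.0008, 0.0003, -0.0] rot [-0.01, -0.08, 0.02] F [-0.9  0.   5.8] gap 11.1
```

Contact with 5.8 N at the expected height of 114 mm, so it is seated. Releasing.

Call:
play_rows(moves=[{"linear": [0,0,0],"rot": [0,0,0]},{"linear": [0,0,0],"rot": [0,0,0]},{"linear": [0,0,0],"rot": [0,0,0]},{"linear": [0,0,-0.01],"rot": [0,0,0]},{"linear": [0,0,-0.04],"rot": [0,0,0]},{"linear": [0,0,-0.07],"rot": [0,0,0]},{"linear": [0,0,-0.07],"rot": [0,0,0]}], grip=75)

```text
t: 10.05
position: [586.7, 132.3, 186.0]
eef_rot: [[1.0, 0.0, 0.005], [0.0, -1.0, 0.0], [0.005, -0.0, -1.0]]
force: [-0.0, 0.5, 0.5]
finger_gap: 64.3
```

```bash
python3 - <<'E'
from h import *
plan((585.4,131.9,69))
w=cams.capture("wrist");ov=[(circ(585.3,132,109,15),(0,255,0)),(circ(585.3,132,105,16),(255,255,0)),(circ(585.3,132,125,7),(0,0,255))]
save(w,"pics/w10.png",(205,150,305,225),8)
save(w,"pics/w10b.png",(205,150,305,225),8,ov)
save(cams.capture("scene"),f"pics/scene10.png",(280,180,360,280),6,ov)
for d in models.masks_of("wrist","stopper_mid"):
    print(d["point"],d["conf"],fit([(w,d["region"])],"stopper_mid",(585,132),92))
for d in models.masks_of("wrist","flask_mid"):
    print(d["point"],d["conf"],fit([(w,d["region"])],"flask_mid",(586,133)))
E
```

```text
t 10.05 lin m [-0.0018, 0.0004, 0.117] rot [-0.02, -0.26, 0.02] F [-0.   0.5  0.5] gap 64.3
[254.6, 203.5] 0.76 (array([584.97541802, 131.82869132]), np.float64(0.03619060384692707))
[244.5, 57.4] 0.75 (array([586., 133.]), np.float64(1.0))
[256.8, 175.2] 0.67 (array([584.96121836, 131.66475773]), np.float64(0.32801695889136595))
```

View pics/w10.png

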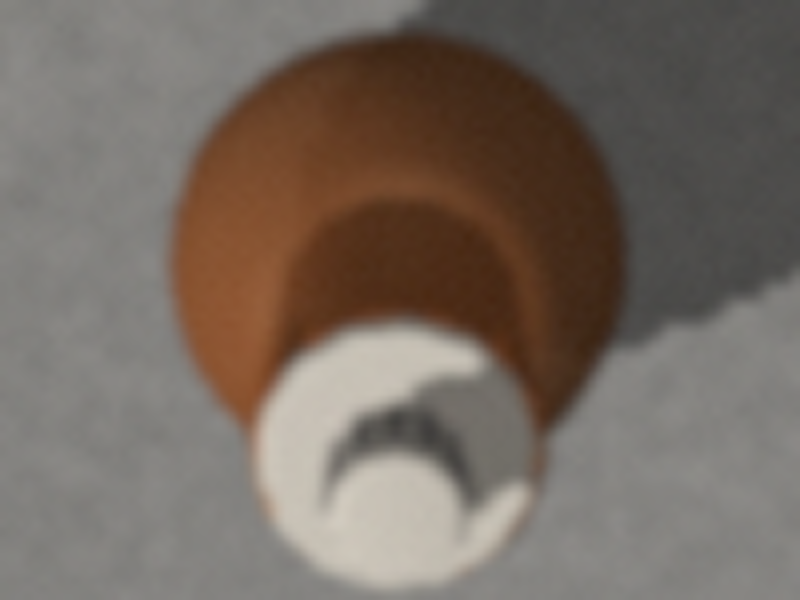

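View pics/w10b.png

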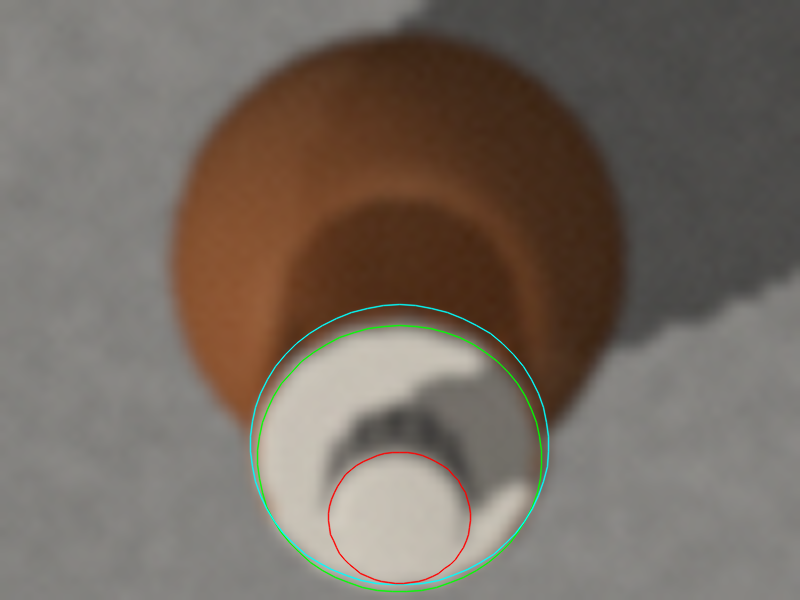

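View pics/scene10.png

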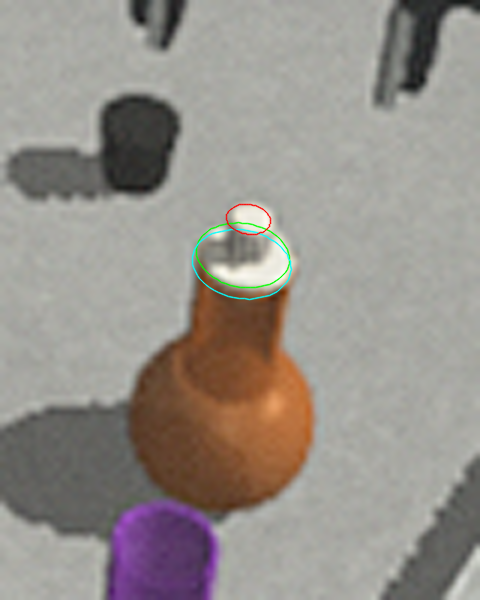

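The stopper is seated level and concentric, with the flange outline matching in both views. Now the neck grasp.

Call:
play_rows(moves=[{"linear": [-0.0005,0,0.03],"rot": [0,0,0]},{"linear": [-0.0005,0,0.06],"rot": [0,0,0]},{"linear": [-0.0005,0,0.085],"rot": [0,0,0]},{"linear": [-0.0005,0,0.105],"rot": [0,0,0]},{"linear": [-0.0005,0,0.115],"rot": [0,0,0]},{"linear": [-0.0005,0,0.115],"rot": [0,0,0]}])

```text
t: 11.0
position: [585.0, 132.1, 67.5]
eef_rot: [[1.0, 0.0, -0.002], [0.0, -1.0, -0.0], [-0.002, 0.0, -1.0]]
force: [1.2, 0.3, 0.2]
finger_gap: 63.9
```

```bash
python3 - <<'E'
from h import *
plan((585.4,131.9,69));look("pics/w11.png")
E
```

```text
t 11.0 lin m [0.0004, 0.0002, -0.0015] rot [0.02, 0.09, 0.02] F [1.2 0.3 0.2] gap 63.9
```

View pics/w11.png

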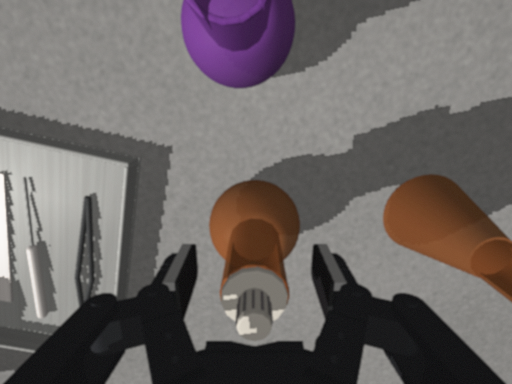

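The neck is centred between the pads at (254,285). Closing.

Call:
play_rows(moves=[{"linear": [0,0,0],"rot": [0,0,0]},{"linear": [0,0,0],"rot": [0,0,0]},{"linear": [0,0,0],"rot": [0,0,0]},{"linear": [0,0,0],"rot": [0,0,0]},{"linear": [0,0,0],"rot": [0,0,0]},{"linear": [0,0,0],"rot": [0,0,0]}], grip=0)

```text
t: 11.8
position: [585.7, 132.2, 69.1]
eef_rot: [[1.0, 0.0, 0.001], [0.0, -1.0, 0.0], [0.001, -0.0, -1.0]]
force: [-0.1, -0.4, 5.6]
finger_gap: 30.5
```

```bash
python3 - <<'E'
from h import *
plan((585.4,131.9,69));look("pics/w12.png")
E
```

```text
t 11.8 lin m [-0.0003, 0.0003, 0.0001] rot [-0.0, -0.08, 0.02] F [-0.1 -0.4  5.6] gap 30.5
```

View pics/w12.png

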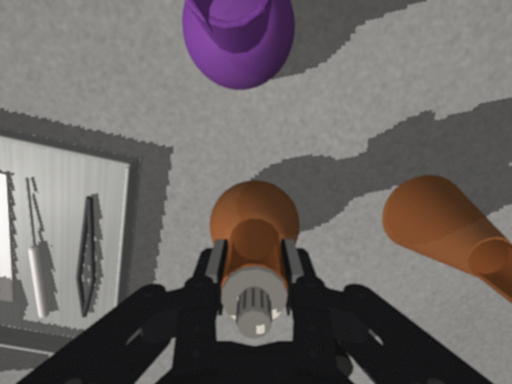

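Call:
play_rows(moves=[{"linear": [0,0,-0.008],"rot": [0,0,0]},{"linear": [0,0,-0.025],"rot": [0,0,0]},{"linear": [0,0,-0.05],"rot": [0,0,0]},{"linear": [0,0,-0.08],"rot": [0,0,0]},{"linear": [0,0,-0.11],"rot": [0,0,0]},{"linear": [0,0,-0.14],"rot": [0,0,0]},{"linear": [0,0,-0.16],"rot": [0,0,0]},{"linear": [0,0,-0.17],"rot": [0,0,0]}])

```text
t: 12.85
position: [585.4, 132.2, 240.3]
eef_rot: [[1.0, 0.0, 0.002], [0.0, -1.0, 0.0], [0.002, -0.0, -1.0]]
force: [0.5, -0.2, -2.5]
finger_gap: 29.9
```

Call:
play_rows(moves=[{"linear": [0,0.01,0],"rot": [0,0,0]},{"linear": [-0.002,0.035,0],"rot": [0,0,0]},{"linear": [-0.004,0.065,0],"rot": [0,0,0]},{"linear": [-0.007,0.1,0],"rot": [0,0,0]},{"linear": [-0.01,0.135,0],"rot": [0,0,0]},{"linear": [-0.013,0.17,0],"rot": [0,0,0]},{"linear": [-0.015,0.2,0],"rot": [0,0,0]},{"linear": [-0.015,0.22,0],"rot": [0,0,0]}])

```text
t: 13.85
position: [569.8, -89.5, 237.5]
eef_rot: [[1.0, -0.001, -0.001], [-0.001, -1.0, 0.0], [-0.001, -0.0, -1.0]]
force: [0.1, -0.3, -2.1]
finger_gap: 29.7
```

Call:
play_rows(moves=[{"linear": [0,0.02,0],"rot": [0,0,0]},{"linear": [-0.002,0.05,0],"rot": [0,0,0]},{"linear": [-0.004,0.08,0],"rot": [0,0,0]},{"linear": [-0.007,0.11,0],"rot": [0,0,0]},{"linear": [-0.01,0.135,0],"rot": [0,0,0]},{"linear": [-0.013,0.15,0],"rot": [0,0,0]},{"linear": [-0.015,0.155,0],"rot": [0,0,0]},{"linear": [-0.015,0.155,0],"rot": [0,0,0]}])

```text
t: 14.85
position: [555.4, -242.6, 238.3]
eef_rot: [[1.0, 0.0, -0.0], [0.0, -1.0, 0.0], [-0.0, -0.0, -1.0]]
force: [-0.4, 0.3, -3.0]
finger_gap: 30.1
```

```bash
python3 - <<'E'
from h import *
plan((554,-305,240));w=look("pics/w13.png");look("pics/top13.png","top")
for d in models.masks_of("wrist","cradle_seat"): print(d["point"],d["conf"],d["region"].sum())
save(w,"pics/w13b.png",(256,100,456,250),4,[(circ(554,-305,125,44),(255,255,0)),(circ(554,-305,125,25),(255,255,0))])
E
```

```text
t 14.85 lin m [-0.0014, 0.0624, -0.0017] rot [-0.01, 0.01, 0.02] F [-0.4  0.3 -3. ] gap 30.1
[332.9, 171.3] 0.68 4167
```

View pics/w13.png

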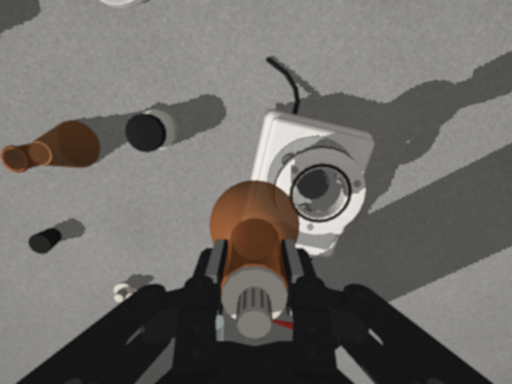

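View pics/w13b.png

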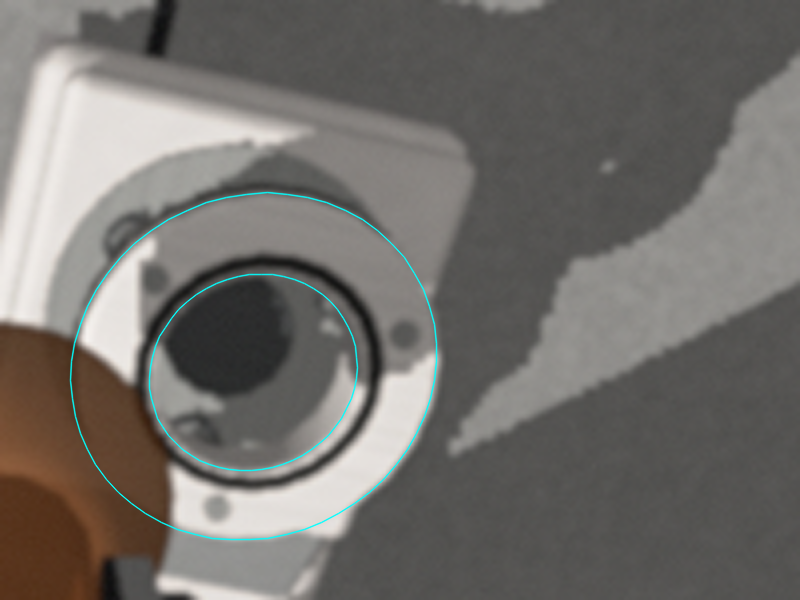

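The outer-edge match is biased by the ring's side wall, which is also white. I'll fit the dark inner band jointly in all three views instead.

```bash
python3 - <<'E'
from h import *
from scipy.optimize import least_squares
C={n:cams.capture(n) for n in ["scene","top","wrist"]}
B={"wrist":(4,(256,100),(140,255,382,488)),"scene":(7,(90,130),(222,122,415,231)),"top":(7,(340,140),(280,203,465,380))}
def bb(c,p):
    q=proj(c,circ(p[0],p[1],p[2],p[3]));return np.r_[q.min(0),q.max(0)]
def obs(n):
    k,o,b=B[n];return (np.array(b)/k)-.5+np.r_[o,o]
for zf in [None,125]:
    f=lambda p,ns=B:np.concatenate([bb(C[n],[p[0],p[1],p[2] if zf is None else zf,p[3]])-obs(n) for n in ns])
    r=least_squares(f,[553,-305,125,28]);print(r.x.round(1),f(r.x).round(1))
for n in B:
    r=least_squares(lambda p:bb(C[n],[p[0],p[1],125,p[2]])-obs(n),[553,-305,28]);print(n,r.x.round(1))
save(C["wrist"],"pics/w14.png",(296,130,396,205),8)
E
```

```text
[ 555.4 -305.4  128.5   29.2] [-0.9 -0.1  0.1 -0.1 -0.3  0.  -1.  -0.2  0.9  0.7 -0.1  0.3]
[ 554.4 -306.5  125.    29.5] [-0.7 -0.2  0.1 -0.3 -0.3  0.9 -0.8  0.8  0.7  1.4 -0.   1.2]
wrist [ 554.1 -306.7   29.4]
scene [ 551.2 -307.2   30.1]
top [ 557.4 -305.8   30.1]
```

View pics/w14.png

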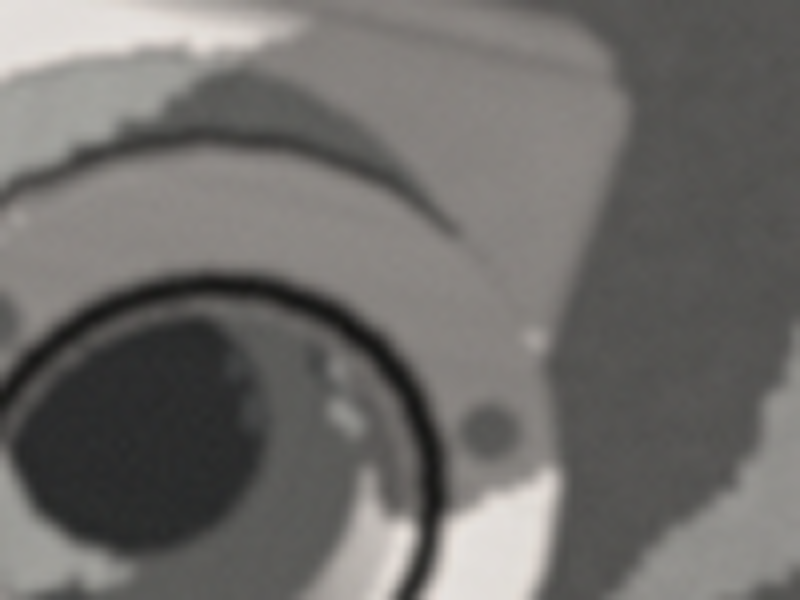

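Call:
play_rows(moves=[{"linear": [0,0.01,0],"rot": [0,0,0]},{"linear": [0,0.03,0],"rot": [0,0,0]},{"linear": [-0.0005,0.05,0],"rot": [0,0,0]},{"linear": [-0.0005,0.0635,0],"rot": [0,0,0]},{"linear": [-0.0005,0.0635,0.01],"rot": [0,0,0]},{"linear": [-0.0005,0.0635,0.025],"rot": [0,0,0]},{"linear": [-0.0005,0.0635,0.035],"rot": [0,0,0]},{"linear": [-0.0005,0.0635,0.035],"rot": [0,0,0]}])

```text
t: 16.15
position: [554.8, -305.7, 202.2]
eef_rot: [[1.0, 0.001, -0.002], [0.001, -1.0, 0.001], [-0.002, -0.001, -1.0]]
force: [-0.6, -0.4, -1.4]
finger_gap: 30.0
```

```bash
python3 - <<'E'
from h import *
plan((554.9,-306.2,185))
s=ctrl.state();x,y,z=s["position"];x-=.4;y-=.3;f=z-69
ov=[(circ(554.5,-306.5,125,44),(255,255,0)),(circ(554.5,-306.5,125,29.4),(255,255,0)),(circ(x,y,f+29,32),(0,255,0)),(circ(x,y,f,13.5),(0,255,0))]
for n,b,k in [("wrist",(156,120,356,270),4),("scene",(90,90,190,190),6),("top",(340,130,440,210),7)]:
    c=cams.capture(n);save(c,f"pics/{n}15.png",b,k,ov)
    for d in models.masks_of(n,"flask_mid"):
        if n!="wrist":print(n,d["point"],d["conf"])
E
```

```text
t 16.15 lin m [0.0001, 0.0005, 0.0172] rot [-0.06, 0.09, 0.05] F [-0.6 -0.4 -1.4] gap 30.0
scene [126.0, 138.1] 0.68
scene [305.9, 293.5] 0.62
top [202.4, 131.7] 0.71
top [392.7, 177.9] 0.46
```

View pics/wrist15.png

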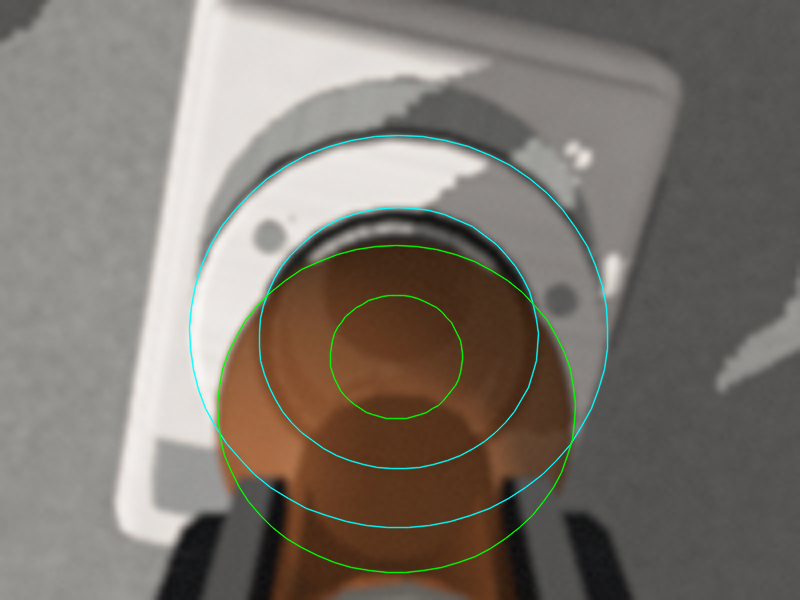

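View pics/scene15.png

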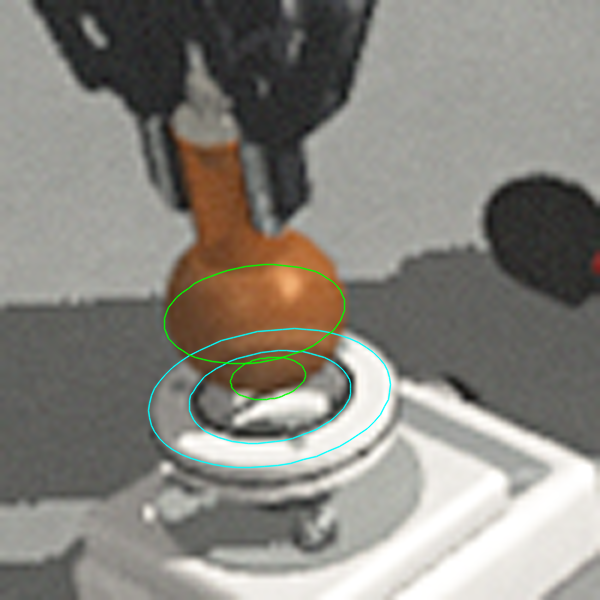

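View pics/top15.png

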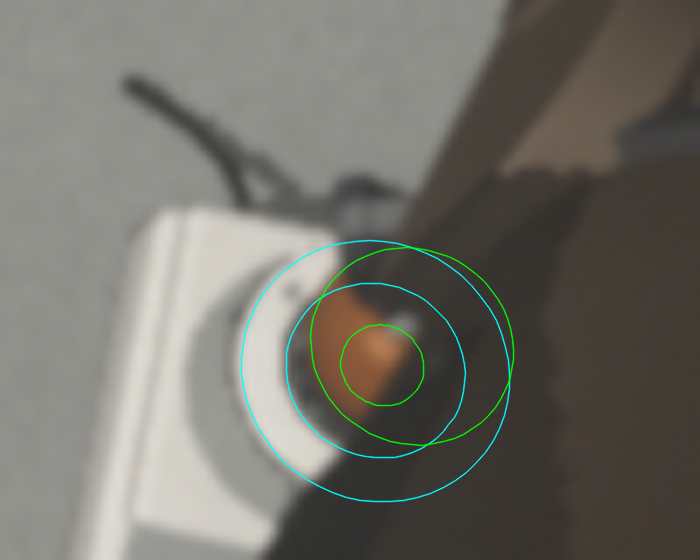

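The flask and ring are aligned: both outlines centre at column ~398 in the wrist crop. Lowering until contact.

Call:
play_rows(moves=[{"linear": [0,0.0004,0.004],"rot": [0,0,0]},{"linear": [0,0.0004,0.009],"rot": [0,0,0]},{"linear": [0,0.0004,0.013],"rot": [0,0,0]},{"linear": [0,0.0004,0.016],"rot": [0,0,0]},{"linear": [0,0.0004,0.018],"rot": [0,0,0]},{"linear": [0,0.0004,0.018],"rot": [0,0,0]}])

```text
t: 17.2
position: [554.9, -306.8, 185.2]
eef_rot: [[1.0, 0.0, -0.0], [0.0, -1.0, 0.0], [-0.0, -0.0, -1.0]]
force: [0.5, 0.1, -2.2]
finger_gap: 30.0
```

```bash
python3 - <<'E'
from h import *
plan((554.9,-306.2,173));print(ctrl.state()["ft_torque"])
save(cams.capture("wrist"),"pics/w16.png",(156,120,356,270),4)
save(cams.capture("scene"),"pics/s16.png",(90,90,190,190),6)
E
```

```text
t 17.2 lin m [-0.0, -0.0006, 0.0122] rot [-0.0, 0.01, 0.02] F [ 0.5  0.1 -2.2] gap 30.0
[ 0.03868156 -0.02093357 -0.0040536 ]
```

View pics/w16.png

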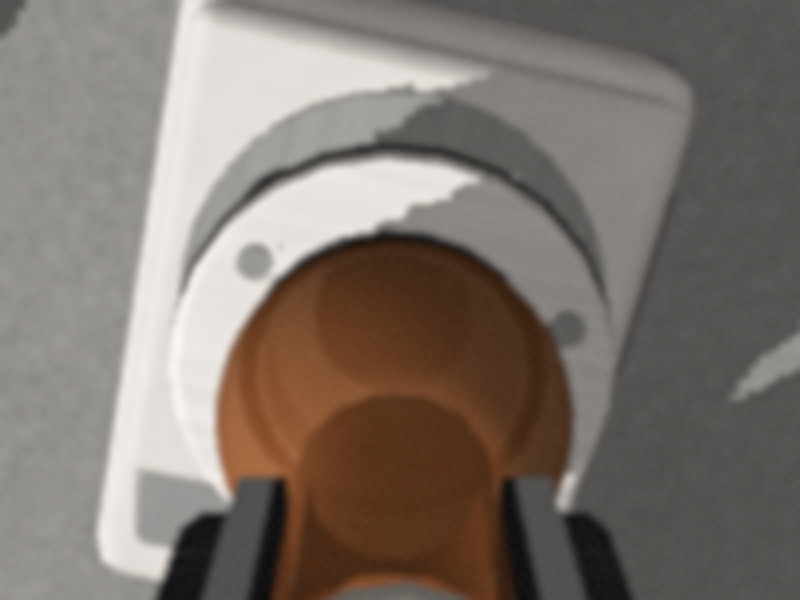

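View pics/s16.png

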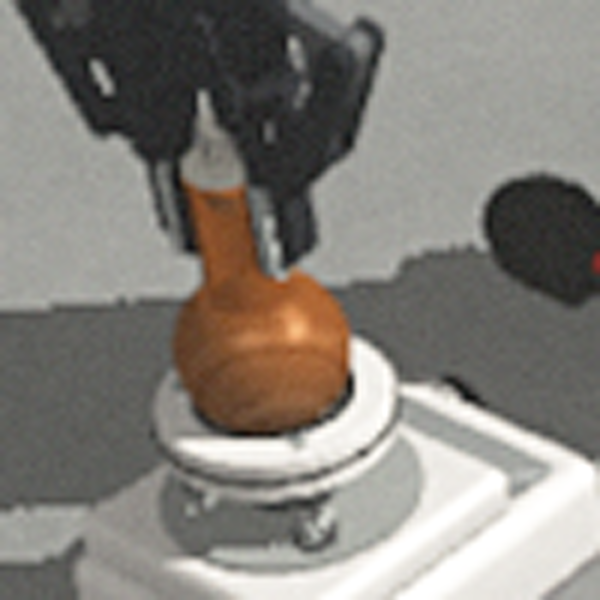

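Call:
play_rows(moves=[{"linear": [0,-0.0003,0.002],"rot": [0,0,0]},{"linear": [0,-0.0003,0.004],"rot": [0,0,0]},{"linear": [0,-0.0003,0.004],"rot": [0,0,0]}])

```text
t: 17.68
position: [555.0, -306.6, 181.6]
eef_rot: [[1.0, 0.0, 0.0], [0.0, -1.0, -0.0], [0.0, 0.0, -1.0]]
force: [-2.2, 0.7, 4.8]
finger_gap: 29.9
```

Call:
play_rows(moves=[{"linear": [0,0,0.002],"rot": [0,0,0]},{"linear": [0,0,0.004],"rot": [0,0,0]},{"linear": [0,0,0.004],"rot": [0,0,0]}])

```text
t: 18.05
position: [555.0, -306.6, 177.8]
eef_rot: [[1.0, 0.0, 0.001], [0.0, -1.0, -0.001], [0.001, 0.001, -1.0]]
force: [-2.2, 0.7, 7.7]
finger_gap: 30.0
```

Call:
play_rows(moves=[{"linear": [0,0,0.002],"rot": [0,0,0]},{"linear": [0,0,0.004],"rot": [0,0,0]},{"linear": [0,0,0.004],"rot": [0,0,0]}])

```text
t: 18.42
position: [555.1, -306.6, 174.1]
eef_rot: [[1.0, 0.0, 0.001], [0.0, -1.0, -0.001], [0.001, 0.001, -1.0]]
force: [-3.7, 1.6, 9.6]
finger_gap: 30.1
```

Call:
play_rows(moves=[{"linear": [-0.0005,0.0,0.001],"rot": [0,0,0]},{"linear": [-0.0005,0,0.002],"rot": [0,0,0]},{"linear": [-0.0005,0,0.002],"rot": [0,0,0]}])

```text
t: 18.8
position: [554.8, -306.6, 172.4]
eef_rot: [[1.0, 0.0, 0.002], [0.0, -1.0, -0.001], [0.002, 0.001, -1.0]]
force: [-2.9, 1.7, 11.9]
finger_gap: 30.3
```

Call:
play_rows(moves=[{"linear": [0,0,0.001],"rot": [0,0,0]},{"linear": [0,0,0.0015],"rot": [0,0,0]},{"linear": [0,0,0.0015],"rot": [0,0,0]}])

```text
t: 19.18
position: [554.9, -306.6, 172.0]
eef_rot: [[1.0, 0.0, 0.002], [0.0, -1.0, -0.001], [0.002, 0.001, -1.0]]
force: [-4.2, 4.0, 19.4]
finger_gap: 30.0
```

The stiffness jumped: 1.5 mm commanded gave 0.4 mm of travel and +7.5 N. That is the stop. Verifying visually.

```bash
python3 - <<'E'
from h import *
from scipy.optimize import least_squares
s=ctrl.state();x,y,z=s["position"];print(s["t"],x,y,z,s["force"],s["finger_gap"])
f=104
ov=[(circ(x-.4,y,f+29,32),(0,255,0)),(circ(x-.4,y,f+105,16),(0,255,0)),(circ(554.5,-306.5,113,44),(255,255,0))]
save(cams.capture("wrist"),"pics/w17.png",(156,120,356,270),4)
c=look("pics/s17f.png","scene")
save(c,"pics/s17.png",(90,90,190,190),6,ov);save(c,"pics/s17b.png",(90,90,190,190),6)
look("pics/w17f.png");look("pics/t17f.png","top")
E
```

```text
19.175 554.8878447465838 -306.62833565562534 172.01544692730673 [-4.17985324  3.95573379 19.44207516] 29.958287683861382
```

View pics/s17.png

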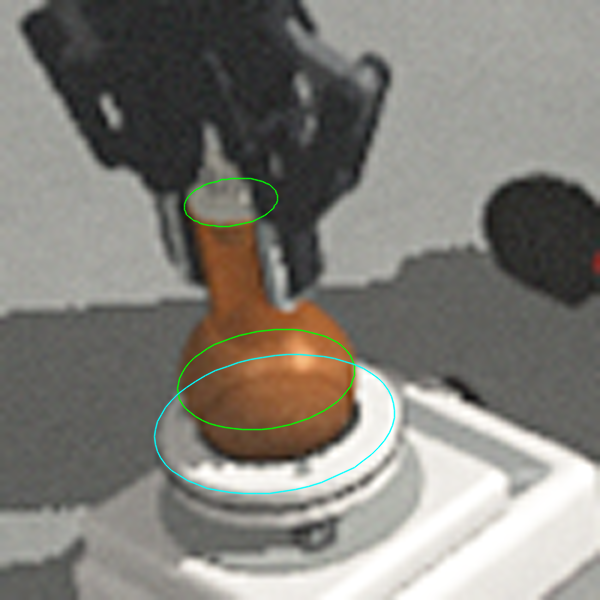

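View pics/s17b.png

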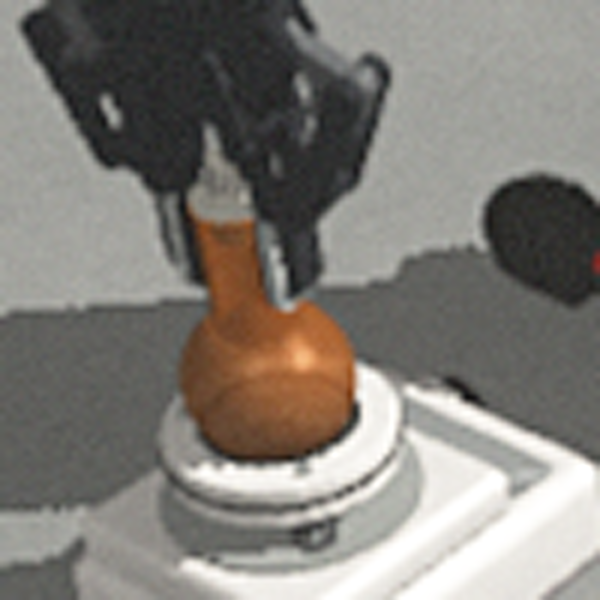

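View pics/w17f.png

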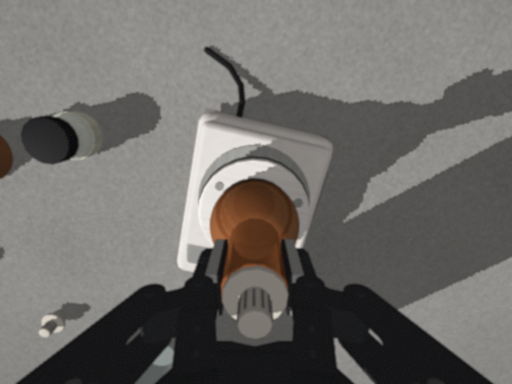

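View pics/s17f.png

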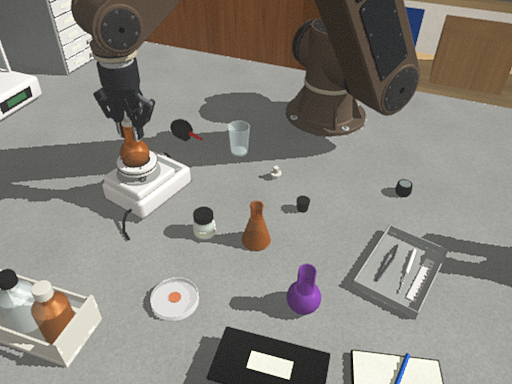

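Call:
play_rows(moves=[{"linear": [0,0,0.0005],"rot": [0,0,0]},{"linear": [0,0,0.0005],"rot": [0,0,0]},{"linear": [0,0,0.0005],"rot": [0,0,0]},{"linear": [0,0,0.0005],"rot": [0,0,0]},{"linear": [0,0,0.0005],"rot": [0,0,0]},{"linear": [0,0,0.0005],"rot": [0,0,0]}])

```text
t: 20.12
position: [555.0, -306.6, 172.0]
eef_rot: [[1.0, 0.001, 0.003], [0.001, -1.0, -0.002], [0.003, 0.002, -1.0]]
force: [-5.5, 3.9, 22.4]
finger_gap: 30.2
```

```bash
python3 - <<'E'
from h import *
save(cams.capture("wrist"),"pics/w18.png",(186,220,326,340),5)
E
```

```text
(no output)
```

View pics/w18.png

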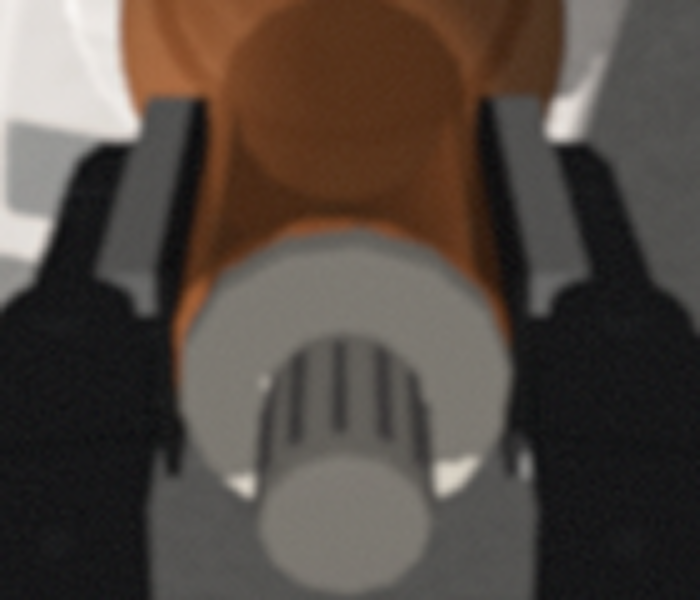

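The stopper is still level and seated. The position holds at 172.0 mm while the force rises, so the ring is on its stop. Handing in.

```bash
python3 -c "
from plant import ctrl
print(ctrl.sign_off())"
```

```text
the job is handed in; nothing more can be done
None
```

The job is done and handed in at about 20 s. The stopper is in the round amber flask, and the flask is pressed down in the ring with the gripper still holding its neck.

- **Stopper:** I took the one farthest from the base by its knob and lowered it into the flask on the bench. It made contact at the expected height with about 6 N. After release the wrist view showed the flange level and concentric with the rim, and it looked the same at the end.
- **Flask:** I gripped it by the neck, lifted it over to the mixer and set it in the ring. I pressed until the tool had gone down about 12.5 mm past first contact.
- **Ring stop:** the last 0.5 mm I commanded moved the tool no further (172.0 mm both times), while the force rose from 19 to 22 N. That is well over the 12 N needed to hold the stop.
- **Other glassware:** the last scene picture showed the conical flask, jar, bung, purple flask and second stopper where they had been.

**Small disagreements:**
- The three cameras differed by up to about 6 mm on the ring's centre, so I used the wrist view and the joint fit.
- A sideways force of about 5 to 7 N remains at the end, probably from an offset of under 1 mm or so.
- The finger opening read 2 to 3 mm under the stated diameters, but both grips held.

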